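Clamp the sharpening stone in its bed

ROBOT

A 6-joint arm with a two-finger parallel gripper is mounted at the origin on a cart in front of the work surface, level with it; the furniture and walls round the work are solid. World frame = base frame: x ahead of the robot, y to its left, z up, the work surface at z = 0. Lengths are in m, angles in rad, forces in N, time in s.
With the tool pointing down it reaches from about 0.225 to 0.875 m from the base axis. Payload 3.4 kg.
Tool frame: the origin (TCP) lies on the centre line of the jaws, within the pads' length; the fingertips stand 25 mm ahead of it and the grasp point (between the pads) lies 6 mm ahead of it (arm.nose_length is the distance from the TCP to the fingertips, in m); y points along the fingers, z is the direction in which the jaws open and shut, and the axes are right-handed (so a half turn about y gives the same grasp; the last joint's range is limited). The gripper opens to 85 mm and grips with 20 to 120 N. Pads are 22 mm wide; open, the fingers measure 114 mm over their backs; the gripper's body (76 mm by 85 mm) begins 54 mm behind the grasp point. The pads swing forward as they close: fully open they stand 13 mm farther back than shut.
Start: joints at [1.182, 0.276, 1.505, -0, 1.361, -0.121], TCP at [0.152, 0.555, 0.256] pointing down, gripper open.
Joint ranges: [-2.89, 2.89], [-0.75, 2.08], [0.22, 2.7], [-1.18, 4.32], [0.11, 2.71], [-2.7, 2.7]. Speed limits (rad/s): [2.57, 2.57, 3.14, 3.14, 3.14, 3.14].

INTERFACE

Orientations are given as a 3x3 rotation matrix whose columns are the frame's x, y, z axes.
In Python, from bench import arm, cams gives the robot as it stands. The module is installed in compiled form; this text tells all that it offers.
- The arm moves only by the tool jog_arm, never from a script. Its argument "steps" is a list of rows, each a list of 5 numbers: the shift along the world's x, y, z in cm, then the turn about the world's z in rad, then the gripper command: -1 is shut, 1 is fully open, values between are in proportion. A call has 1 to 5 rows; each row is the pose to reach, as a shift and turn from the pose measured when the call began; what a row does not reach only later rows make up. A row lasts 1/10 s, in which the tool goes at most 50 mm and 8.59 degrees, less where a joint would pass 70% of its speed; a pose out of reach is approached as far as the arm can. A call with a gripper value outside its range is refused whole. The fingers move at their own pace and stop on an object; "squeeze" is the grip in N (left out, the last holds). Time passes only in rows, so rows that repeat a pose let the fingers close. It gives the time, the measured TCP pose, the force and the opening at its end, in the units of the state.
- arm.sense(): the state, without advancing time (a new reading comes with each control period).
- cams.capture(name): name is "side" or "top"; returns a dict with "frame" (420x560x3 uint8, blue, green, red), "mtx" (3x3 intrinsics, pixels), "view" (4x4, takes a point from world to camera coordinates). Camera axes: x right, y down, z forward; pixel columns grow to the right and rows downward; lengths in m; the calibration is good to about 2 mm. A picture is of the moment at which its call begins. There is no depth.
- arm.close_job(): hands the job in, once; it reports no verdict.
The state is a dict: "time_s": time; "joints": joint angles; "qvel": joint speeds; "effort": joint torques, N m; "tcp_pos": TCP position; "tcp_rot": TCP orientation; "wrist_force": force on the tool from outside, world axes, zero at the start; "ft_torque": the same for the moment, N m; "gripper_width": finger opening in m.
Only numpy, scipy, OpenCV 4.12 (cv2) and the standard library are available. Lean on these libraries where they do the work, as an engineer would, in place of code of your own. Each camera call takes 0.05 s, during which the arm holds its last target. There are 200 camera calls.

TASK

Get the sharpening stone ready for the knives. Take it by its middle and lay it flat, light side up, on the open end of the wooden bed, short of the steel arch, and let go; then take it again by its outer end and slide it under the arch until it meets the end stop, with the clamp foot still clear of it. Let go and wind the crank clockwise until the sprung foot bears snugly on the stone, pressed in about half-way and never driven all the way in; do not drop or ram the stone, and leave the mug, pepper mill, lemon and garlic where they are.

Things in the scene. Friction and masses are not known exactly. Their poses are not given: they have to be found in the camera images.
- stone: Sharpening stone, a block 180 long (its x) x 56 wide (its y) x 28 mm thick, 0.6 kg (varies), dark grey lower half and cream upper half (cream starts up). Loose; lies on the worktop at the start. Origin at the centre of its underside.
- stone_center (a point): Centre of the sharpening stone (half-way up, 14 mm above its underside), same axes as the stone: x along its length, y along its width, z up out of the cream face. Either end may go in first.
- bed: Sharpening bed, fixed: beech board 300 x 90 mm, its top 20 mm above the worktop. Origin on the worktop on its centre line; x runs along the board from the open end (x = -0.170) to the steel end stop (62 mm wide, 20 mm high, face at x = +0.100), y across, z up. A stone lying on the board has its top at z = 0.048.
- arch (a point): Middle of the underside of the dark steel arch's crossbar, which spans the bed at bed x = +0.070, z = 0.100 (crossbar 28 x 98 x 22 mm). Its two posts, 22 mm along the bed, leave a gap of 68 mm for the stone. Above it is the crank; the knob's top is at z = 0.207. Axes as the bed's.
- bed_rest (a point): Where the stone's centre is when first laid down on the bed's open end, short of the arch (bed x = -0.090, z = 0.034); axes as the bed's. Here the stone clears the crank's knob even when the crank points this way (it then reaches down to bed x = 0.018). Anywhere within about 30 mm along the bed will do.
- bed_home (a point): Where the stone's centre is when it is fully home against the end stop (bed x = +0.010, z = 0.034); axes as the bed's.
- crank_axis (a point): Point on the crank's upright turning axis (bed x = +0.070, y = 0) at the mid-height of the knob (z = 0.184).
- crank_grip (a point): Middle of the crank's black knob: an upright grip 23 mm in diameter and 46 mm tall, 40 mm from the crank's axis, that spins freely on its pin, so that it can be held with a fixed hand and carried round in a circle about crank_axis. It keeps its height (z = 0.184); the steel crank arm's top is 25 mm below this point, and the hub's top 21 mm below it.
- handle (a joint): Angle of the crank, rad, 0 to 10, growing clockwise seen from above; at angle a the arm points along (cos a, -sin a) in the bed's x, y. Starts between 0 and 3. One turn clockwise lowers the clamp spindle 25 mm (3.98 mm per rad); at 0 the foot's face is 26 mm above the top of a stone on the bed. Stiff (0.18 N m, 4.5 N at the knob); it stays where it is left.
- foot (a joint): How far the sprung foot is pressed into the spindle, m: 0 hanging free, 0.012 fully in. Spring 3 N per mm; a red shank shows between the foot's disc and the spindle until it is fully in. Snug is about 0.006 (18 N). With the foot on the stone each further rad of the crank adds 4 mm; when snug the force at the knob is about 1.8 N greater.
- foot_face (a point): Centre of the underside of the clamp's round black rubber foot, 32 mm in diameter, on the crank's axis.
- orange_mug: Orange mug, 81 x 113 x 101 mm, standing behind the work; to be left alone. Origin at the centre of its underside.
- pepper_mill: Wooden pepper mill, 58 mm in diameter, 150 mm tall, standing behind the work; to be left alone. Origin at the centre of its underside.
- lemon: Lemon, 71 x 53 x 51 mm, lying behind the work; to be left alone. Origin at the centre of its underside.
- garlic: Garlic bulb, 60 mm across, lying behind the work; to be left alone. Origin at the centre of its underside.

How it is judged:
By the outcome, as a careful person would: the job done as asked, in the order asked, and still so for the second after the job is handed in, with the robot touching nothing.
It also fails if it takes over 72 s, if anything falls off the work surface, if the arm or the gripper's body presses on something with over 40 N, if the wrist force passes 120 N, or if a joint passes its speed limit or range.

## Working session

There is one attempt and no reset: what is moved stays moved. The work goes in short steps, Python scripts to look and compute and a tool call to move; the robot and the scene stay as the last step left them, time stands still between calls to the robot, and variables do not carry over. Pictures are saved under pics/ and viewed, about 8 in all and at most 12, crops included, and the job is handed in when it is done.

Besides the shell and the picture viewer there is one more tool, called after "Request:" as a command line: name --pt "numbers of a row" for each row, then --argument value for the rest. jog_arm: Moves the arm, as the interface text tells. Its arguments: {"type":"object","properties":{"steps":{"type":"array"},"squeeze":{"type":"number"}},"required":["steps"]}

```bash
mkdir -p pics; python3 - <<'E'
from bench import arm,cams
import cv2,numpy as np
for n in("side","top"):
    c=cams.capture(n); cv2.imwrite(f"pics/{n}0.png",c["frame"]); np.savez(n+"0.npz",**c)
    print(n,c["mtx"].round(1).tolist(),c["view"].round(4).tolist())
s=arm.sense()
print(s["time_s"],s["tcp_pos"],s["tcp_rot"],s["gripper_width"],arm.nose_length)
E
```

```text
side [[392.9, 0.0, 282.2], [0.0, 392.9, 212.7], [0.0, 0.0, 1.0]] [[0.8175, -0.5757, -0.0159, -0.4819], [-0.2994, -0.4013, -0.8656, 0.264], [0.492, 0.7124, -0.5004, 0.7592], [0.0, 0.0, 0.0, 1.0]]
top [[404.0, 0.0, 275.3], [0.0, 404.0, 206.5], [0.0, 0.0, 1.0]] [[-0.0205, -0.9998, -0.0057, -0.0527], [-0.9913, 0.0211, -0.1297, 0.5437], [0.1298, 0.003, -0.9915, 1.0988], [0.0, 0.0, 0.0, 1.0]]
0.1 [0.15195584 0.55411527 0.2555126 ] [[ 9.64365440e-01 -6.72317964e-04  2.64572951e-01]
 [-2.64573694e-01 -1.53632476e-03  9.64364246e-01]
 [-2.41889431e-04 -9.99998594e-01 -1.65945615e-03]] 0.08557423696063411 0.025
```

View pics/top0.png

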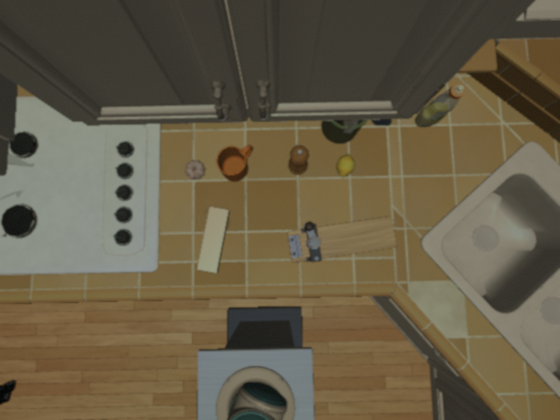

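View pics/side0.png

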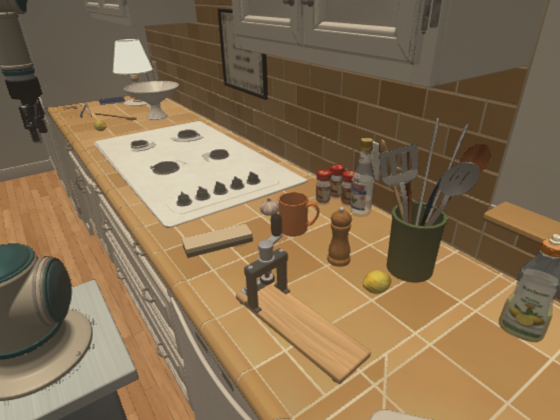

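The top view shows the stone near (213,240), the bed from (395,235) at the open end to the stop at (295,245), and the arch at (312,242). Nothing is blocking the way.

```bash
cat > h.py <<'E'
import numpy as np,cv2
def onplane(c,uv,z):
    R=c["view"][:3,:3];t=c["view"][:3,3];o=-R.T@t
    d=R.T@np.linalg.inv(c["mtx"])@np.array([uv[0],uv[1],1.]);return o+d*(z-o[2])/d[2]
def proj(c,p):
    q=c["mtx"]@(c["view"][:3,:3]@np.array(p)+c["view"][:3,3]);return q[:2]/q[2]
def tri(c1,u1,c2,u2):
    P=[c["mtx"]@c["view"][:3] for c in(c1,c2)]
    X=cv2.triangulatePoints(P[0],P[1],np.array(u1,float).reshape(2,1),np.array(u2,float).reshape(2,1));return (X[:3]/X[3]).ravel()
E
python3 - <<'E'
from h import *
t=dict(np.load("top0.npz"));s=dict(np.load("side0.npz"))
f=t["frame"];hsv=cv2.cvtColor(f,cv2.COLOR_BGR2HSV)
for p in[(213,240),(208,255),(360,235),(340,247),(380,230),(250,230),(350,205),(295,245)]:print(p,hsv[p[1],p[0]])
def rect(m,z,n):
    cs,_=cv2.findContours(m,cv2.RETR_EXTERNAL,cv2.CHAIN_APPROX_NONE);k=max(cs,key=cv2.contourArea)
    w=np.array([onplane(t,p[0],z)[:2] for p in k],np.float32);r=cv2.minAreaRect(w*1000);print(n,cv2.contourArea(k),r,cv2.boxPoints(r).round().tolist())
roi=np.zeros(f.shape[:2],np.uint8);roi[195:285,185:240]=255
m=cv2.inRange(hsv,(15,20,140),(35,115,255))&roi
rect(m,.028,"stone")
a=cv2.resize(f[200:280,185:405],None,fx=3.6,fy=3.6,interpolation=cv2.INTER_CUBIC)
b=cv2.resize(s["frame"][220:370,170:370],None,fx=2,fy=2,interpolation=cv2.INTER_CUBIC)
mm=cv2.cvtColor(cv2.resize(m[195:285,185:240],None,fx=3,fy=3),cv2.COLOR_GRAY2BGR)
o=np.zeros((595,795,3),np.uint8);o[:288,:792]=a;o[290:590,:400]=b;o[290:560,420:585]=mm;cv2.imwrite("pics/c1.png",o)
E
```

```text
(213, 240) [ 28  47 152]
(208, 255) [ 29  45 153]
(360, 235) [ 20  98 127]
(340, 247) [ 20  96 125]
(380, 230) [ 21 102 127]
(250, 230) [ 22  82 122]
(350, 205) [ 23  75 130]
(295, 245) [107  31 117]
stone 1072.0 ((455.6318359375, 114.06770324707031), (51.367801666259766, 176.54173278808594), 78.7671890258789) [[364.0, 106.0], [537.0, 72.0], [547.0, 122.0], [374.0, 156.0]]
```

View pics/c1.png

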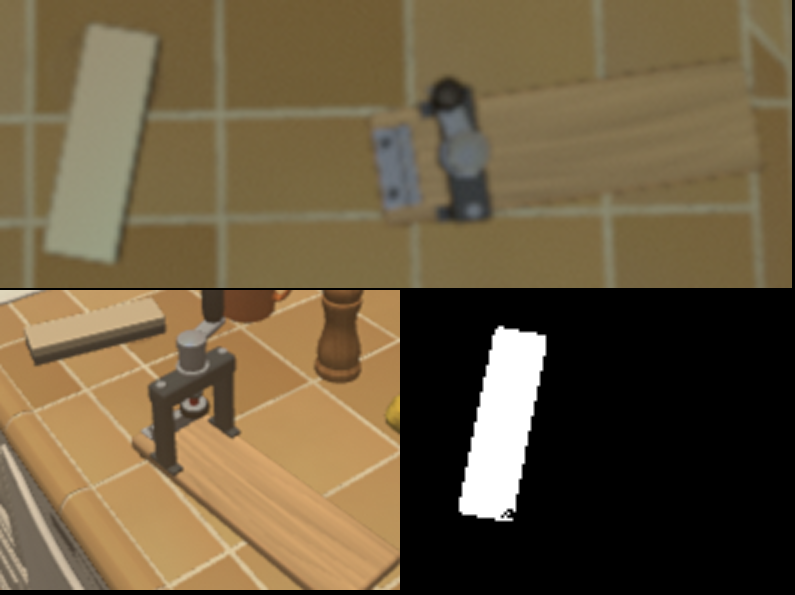

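Only the cream face of the stone shows. The knob is near crop (450,97) and the hub near (463,152). The bed's top corners in the crop are about (740,63), (757,168), (390,222) and (372,115). Next I convert these to world points.

```bash
python3 - <<'E'
from h import *
t=dict(np.load("top0.npz"));s=dict(np.load("side0.npz"))
cr=lambda x,y:(x/3.6+185-.4,y/3.6+200-.4)
c=[onplane(t,cr(*p),.02) for p in[(740,63),(757,168),(390,222),(372,115)]]
print("bed",np.round(c,3).tolist())
op=(c[0]+c[1])/2;st=(c[2]+c[3])/2;d=st-op;L=np.linalg.norm(d);print("len",L,"wid",np.linalg.norm(c[0]-c[1]),np.linalg.norm(c[2]-c[3]),"ang",np.degrees(np.arctan2(d[1],d[0])))
hub=onplane(t,cr(464,153),.163);kn=onplane(t,cr(450,97),.207);print("hub",hub,"knob",kn,np.linalg.norm((hub-kn)[:2]))
# hub/knob from side view for cross-check; crop at 2x offset (170,220), tile offset y 290
print("side hub",proj(s,hub),"seen",(192/2+170,(340-290)/2+220),"knobtop",proj(s,kn))
# refine bed long edges by gradient along normal of dark/seam line: sample posts
post=[onplane(t,cr(*p),.122) for p in[(478,217),(445,80)]];print("crossbar ends",np.round(post,3).tolist())
u=d/L
mid=(op+st)/2
for n,x in(("arch",.07),("rest",-.09),("home",.01)):print(n,(mid+u*(x+.02))[:2])
stc=onplane(t,proj(t,[.4556,.1141,.028]),.028);ends=[proj(s,[a/1000,b/1000,.028]).round(1).tolist() for a,b in [[364,106],[537,72],[547,122],[374,156]]];print("stone corners in side",ends)
g=s["frame"]
E
```

```text
bed [[0.507, -0.388, 0.02], [0.425, -0.397, 0.02], [0.389, -0.11, 0.02], [0.472, -0.098, 0.02]]
len 0.290676289758196 wid 0.08283179371362334 0.0842103704030228 ang 96.98197916898562
hub [ 0.43553239 -0.15642895  0.163     ] knob [ 0.47055711 -0.14451923  0.207     ] 0.03699422073468657
side hub [262.85586694 240.55259134] seen (266.0, 245.0) knobtop [273.50750596 213.68902757]
crossbar ends [[0.392, -0.169, 0.122], [0.49, -0.148, 0.122]]
arch [ 0.43751828 -0.15902078]
rest [ 0.45696742 -0.31783429]
home [ 0.44481171 -0.21857584]
stone corners in side [[185.6, 247.4], [250.8, 231.3], [244.6, 222.4], [181.6, 237.3]]
```

Request:
jog_arm --pt "5 -7 0 0.07 1" --pt "10 -14 0 0.07 1" --pt "15 -21 0 0.07 1" --pt "19 -28 0 0.07 1" --pt "22 -33 0 0.07 1"

```text
time_s: 0.6
tcp_pos: [0.2937, 0.3464, 0.2553]
tcp_rot: [[0.981, -0.001, 0.196], [-0.196, -0.002, 0.981], [-0.0, -1.0, -0.002]]
wrist_force: [1.8, -0.4, -1.2]
gripper_width: 0.0856
```

Request:
jog_arm --pt "4 -6 -3 0 1" --pt "8 -12 -6 0 1" --pt "12 -18 -9 0 1" --pt "16.2 -23.2 -12 0 1" --pt "16.2 -23.2 -14 0 1"

```text
time_s: 1.1
tcp_pos: [0.4231, 0.1595, 0.1518]
tcp_rot: [[0.981, 0.002, 0.196], [-0.196, -0.001, 0.981], [0.002, -1.0, -0.001]]
wrist_force: [0.4, 0.5, -0.2]
gripper_width: 0.0853
```

Request:
jog_arm --pt "0 0 0 0 1" --pt "0 0 0 0 1"

```text
time_s: 1.3
tcp_pos: [0.4228, 0.1587, 0.1509]
tcp_rot: [[0.98, -0.001, 0.199], [-0.199, -0.002, 0.98], [-0.0, -1.0, -0.002]]
wrist_force: [-0.3, 0.0, -0.4]
gripper_width: 0.0852
```

```bash
python3 - <<'E'
from bench import arm,cams
import cv2,numpy as np
a=cams.capture("top");b=cams.capture("side")
o=np.zeros((400,800,3),np.uint8)
o[:,:400]=cv2.resize(a["frame"][190:290,160:260],(400,400));o[:,400:]=cv2.resize(b["frame"][150:290,140:280],(400,400));cv2.imwrite("pics/g1.png",o)
s=arm.sense();print(s["tcp_pos"],s["wrist_force"],s["time_s"],np.degrees(np.arctan2(*s["tcp_rot"][[1,0],2])))
E
```

```text
[0.42264858 0.16021331 0.15205532] [-0.24367868  0.11985877 -0.53933491] 1.4 78.69188059799004
```

View pics/g1.png

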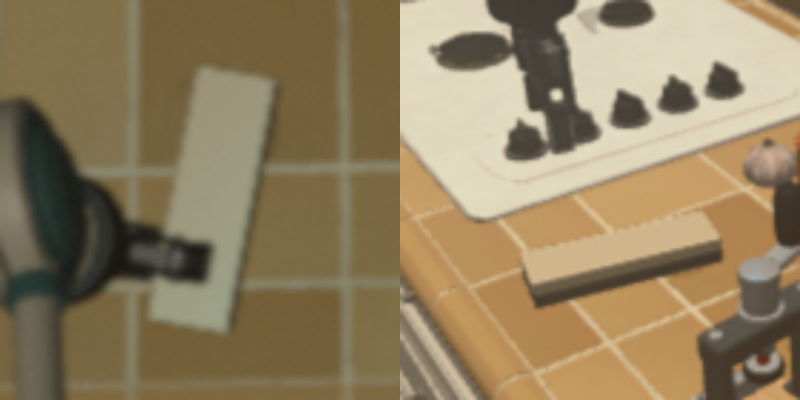

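The arm stopped short of the target and hovers over the near-left part of the stone. In the top crop the stone runs from (205,70) to (190,325), unmoved. I'll centre the gripper over it and go down.

Request:
jog_arm --pt "3.3 -4.6 -2 0 1" --pt "3.3 -4.6 -5 0 1" --pt "3.3 -4.6 -7 0 1" --pt "3.3 -4.6 -7 0 1" --pt "3.3 -4.6 -7 0 1"

```text
time_s: 1.9
tcp_pos: [0.4556, 0.1155, 0.0829]
tcp_rot: [[0.981, 0.002, 0.194], [-0.194, -0.0, 0.981], [0.002, -1.0, 0.0]]
wrist_force: [0.3, -0.3, 1.2]
gripper_width: 0.0854
```

Request:
jog_arm --pt "0 -0.1 -2 0 1" --pt "0 -0.1 -3.5 0 1" --pt "0 -0.1 -5 0 1" --pt "0 -0.1 -5 0 1" --pt "0 -0.1 -5 0 1"

```text
time_s: 2.4
tcp_pos: [0.4563, 0.1152, 0.0342]
tcp_rot: [[0.981, 0.005, 0.193], [-0.193, -0.0, 0.981], [0.005, -1.0, 0.001]]
wrist_force: [0.3, -0.2, -0.3]
gripper_width: 0.0856
```

Request:
jog_arm --pt "0 0 0 0 0.2" --pt "0 0 0 0 -0.2" --pt "0 0 0 0 -1" --pt "0 0 0 0 -1" --pt "0 0 0 0 -1" --squeeze 50

```text
time_s: 2.9
tcp_pos: [0.4571, 0.1151, 0.0356]
tcp_rot: [[0.981, 0.007, 0.192], [-0.192, -0.0, 0.981], [0.007, -1.0, 0.001]]
wrist_force: [-1.6, -0.6, 7.8]
gripper_width: 0.0547
```

Request:
jog_arm --pt "0 0 0 0 -1" --pt "0 0 0 0 -1" --pt "0 0 0 0 -1"

```text
time_s: 3.2
tcp_pos: [0.4569, 0.1151, 0.0357]
tcp_rot: [[0.981, 0.007, 0.192], [-0.192, -0.0, 0.981], [0.006, -1.0, 0.001]]
wrist_force: [-0.7, -0.4, -0.3]
gripper_width: 0.0545
```

The stone is gripped. I'll lift it above crank height before carrying it across.

Request:
jog_arm --pt "0 0 1 0 -1" --pt "0 0 3.5 0 -1" --pt "0 0 7 0 -1" --pt "0 0 11 0 -1" --pt "0 0 15 0 -1"

```text
time_s: 3.7
tcp_pos: [0.4559, 0.115, 0.187]
tcp_rot: [[0.981, 0.005, 0.192], [-0.192, -0.0, 0.981], [0.005, -1.0, 0.001]]
wrist_force: [0.3, 0.5, -5.2]
gripper_width: 0.0546
```

Request:
jog_arm --pt "0 0 4 -0.1 -1" --pt "0 0 8 -0.2 -1" --pt "0 0 11.5 -0.3 -1" --pt "0 0 11.5 -0.4 -1" --pt "0 0 11.5 -0.4 -1"

```text
time_s: 4.2
tcp_pos: [0.4556, 0.1151, 0.3031]
tcp_rot: [[0.829, 0.006, 0.559], [-0.559, -0.002, 0.829], [0.006, -1.0, 0.002]]
wrist_force: [-0.8, -0.2, -5.8]
gripper_width: 0.0545
```

```bash
python3 - <<'E'
from bench import arm
import numpy as np
s=arm.sense();print(s["time_s"],s["tcp_pos"],s["wrist_force"],s["gripper_width"],s["joints"],np.degrees(np.arctan2(*s["tcp_rot"][[1,0],2])))
E
```

```text
4.2 [0.45557554 0.11505807 0.3030828 ] [-0.7599779  -0.23125198 -5.84611277] 0.054462561005600686 [ 0.10108348  0.08784869  1.63011442 -0.00268828  1.41796819 -0.87588118] 55.999243376617116
```

Request:
jog_arm --pt "0 -3 0 -0.12 -1" --pt "0 -7 0 -0.25 -1" --pt "0 -11 0 -0.38 -1" --pt "0 -15 0 -0.5 -1" --pt "0 -19 0 -0.6 -1"

```text
time_s: 4.7
tcp_pos: [0.4541, -0.0759, 0.3017]
tcp_rot: [[0.367, 0.0, 0.93], [-0.93, -0.004, 0.367], [0.004, -1.0, -0.001]]
wrist_force: [1.3, 0.2, -4.9]
gripper_width: 0.0545
```

Request:
jog_arm --pt "0 -4 0 -0.1 -1" --pt "0 -8 0 -0.2 -1" --pt "0 -12 0 -0.3 -1" --pt "0 -16 0 -0.32 -1" --pt "0 -18 0 -0.32 -1"

```text
time_s: 5.2
tcp_pos: [0.4531, -0.2589, 0.2999]
tcp_rot: [[0.055, -0.004, 0.998], [-0.998, -0.003, 0.055], [0.003, -1.0, -0.004]]
wrist_force: [0.6, -0.3, -4.6]
gripper_width: 0.0547
```

```bash
python3 - <<'E'
from bench import arm
import numpy as np
s=arm.sense();print(s["time_s"],s["tcp_pos"],s["wrist_force"],s["gripper_width"],s["joints"],np.degrees(np.arctan2(*s["tcp_rot"][[1,0],2])))
E
```

```text
5.2 [ 0.45309632 -0.25890895  0.29986219] [ 0.64521077 -0.3195124  -4.55659981] 0.05472139565442206 [-0.64917879  0.17397926  1.53453089 -0.00514483  1.43419738 -0.70372771] 3.1653506001857874
```

Request:
jog_arm --pt "0.4 -3 0 0.067 -1" --pt "0.4 -5.9 0 0.067 -1" --pt "0.4 -5.9 -5 0.067 -1" --pt "0.4 -5.9 -9 0.067 -1" --pt "0.4 -5.9 -13 0.067 -1"

```text
time_s: 5.7
tcp_pos: [0.4556, -0.317, 0.1668]
tcp_rot: [[0.124, -0.007, 0.992], [-0.992, -0.001, 0.124], [-0.0, -1.0, -0.007]]
wrist_force: [-0.0, -0.6, -5.3]
gripper_width: 0.0547
```

Request:
jog_arm --pt "0 0 -3 0 -1" --pt "0 0 -6 0 -1" --pt "0 0 -8 0 -1" --pt "0 0 -9 0 -1" --pt "0 0 -9 0 -1"

```text
time_s: 6.2
tcp_pos: [0.4542, -0.3159, 0.0747]
tcp_rot: [[0.125, -0.011, 0.992], [-0.992, 0.003, 0.125], [-0.004, -1.0, -0.01]]
wrist_force: [-0.1, 0.4, -5.6]
gripper_width: 0.0545
```

```bash
python3 - <<'E'
from bench import arm,cams
import cv2,numpy as np
from h import *
a=cams.capture("top");b=cams.capture("side")
o=np.zeros((600,800,3),np.uint8)
o[:280]=cv2.resize(a["frame"][196:266,220:420],(800,280),interpolation=cv2.INTER_CUBIC);o[280:,:480]=cv2.resize(b["frame"][210:370,215:455][:, :],(480,320),interpolation=cv2.INTER_CUBIC);cv2.imwrite("pics/p1.png",o)
s=arm.sense();print(s["tcp_pos"],s["wrist_force"],s["time_s"],np.degrees(np.arctan2(*s["tcp_rot"][[1,0],2])),s["tcp_rot"][:,1])
E
```

```text
[ 0.45588543 -0.31726187  0.07713396] [ 0.37010055  0.31826449 -3.77182571] 6.3 7.14354113366042 [-0.00633714 -0.00111261 -0.9999793 ]
```

View pics/p1.png

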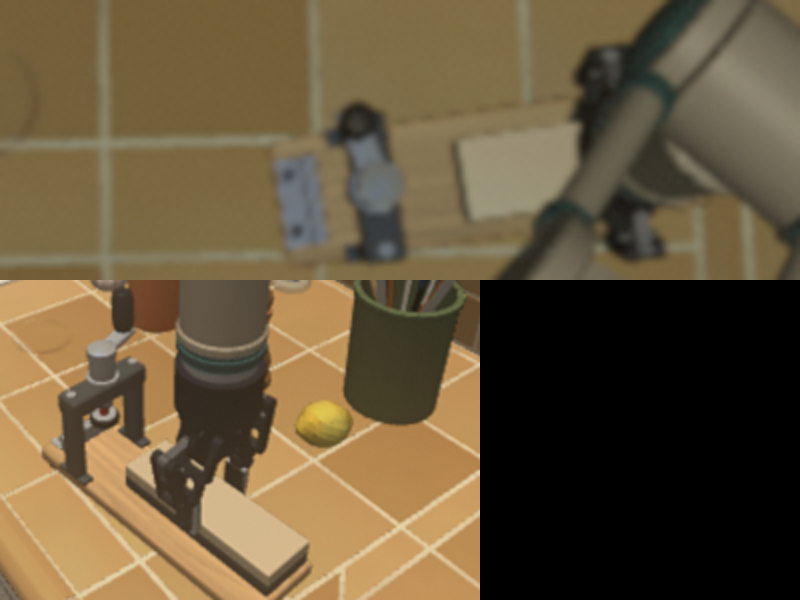

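The stone hangs level above the board. Its inner end is at crop (457,140)–(467,222), the stop plate at (277,155)–(328,245), and the board's back edge at (400,123)–(570,98). I'll check the lateral fit.

```bash
python3 - <<'E'
from h import *
t=dict(np.load("top0.npz"))
cr=lambda x,y:(x/4+220-.4,y/4+196-.4)
O=np.array([.43752,-.15902]);a=np.radians(97.);ux=np.array([np.cos(a),np.sin(a)]);uy=np.array([-ux[1],ux[0]])
def bed(p,z,n):
    w=onplane(t,cr(*p),z)[:2]-O;print(n,np.round([w@ux*1000+70,w@uy*1000],1))
for p in[(457,140),(467,222)]:bed(p,.069,"stone end (y should be -28,28)")
for p in[(277,155),(290,250),(318,152),(328,245)]:bed(p,.04,"stop")
for p in[(400,123),(570,98)]:bed(p,.02,"back edge -45")
for p in[(340,262),(410,250)]:bed(p,.02,"front edge 45")
# subpixel board edges from first frame: intensity saturation gradient along bed normal
f=cv2.GaussianBlur(cv2.cvtColor(t["frame"],cv2.COLOR_BGR2GRAY),(3,3),0).astype(np.float32)
for x in np.arange(-.16,0.03,.02):
    ys=np.arange(-.07,.071,.001);P=np.array([proj(t,[*(O+ux*(x-.07)+uy*y),.02]) for y in ys],np.float32)
    v=cv2.remap(f,P[:,:1],P[:,1:],cv2.INTER_LINEAR).ravel();L=slice(10,45);R=slice(96,131)
    print(round(x,2),"darkest",ys[10+v[L].argmin()].round(3),ys[96+v[R].argmin()].round(3))
E
```

```text
stone end (y should be -28,28) [  4.9 -23.8]
stone end (y should be -28,28) [ 7.1 31.4]
stop [125.5 -32.8]
stop [126.2  33. ]
stop [ 97.1 -30.8]
stop [99.9 33.4]
back edge -45 [ 35.5 -43.9]
back edge -45 [-86.2 -44.2]
front edge 45 [92.2 46.3]
front edge 45 [42.5 45. ]
-0.16 darkest -0.046 0.04
-0.14 darkest -0.047 0.043
-0.12 darkest -0.046 0.045
-0.1 darkest -0.046 0.046
-0.08 darkest -0.046 0.046
-0.06 darkest -0.046 0.045
-0.04 darkest -0.046 0.042
-0.02 darkest -0.046 0.045
-0.0 darkest -0.046 0.043
0.02 darkest -0.048 0.037
```

The bed frame fits: stop face at about x = 99 mm and board edges at ±45 mm. The stone is 1–4 mm off in y. I'll nudge it and lower gently.

Request:
jog_arm --pt "0.2 0 -0.5 0 -1" --pt "0.2 0 -1 0 -1" --pt "0.2 0 -1.4 0 -1" --pt "0.2 0 -1.7 0 -1" --pt "0.2 0 -1.8 0 -1"

```text
time_s: 6.8
tcp_pos: [0.4576, -0.317, 0.0588]
tcp_rot: [[0.124, -0.007, 0.992], [-0.992, -0.001, 0.124], [-0.0, -1.0, -0.007]]
wrist_force: [-0.1, 0.5, -5.3]
gripper_width: 0.0545
```

Request:
jog_arm --pt "0 0 0 0 -1" --pt "0 0 0 0 -1"

```text
time_s: 7.0
tcp_pos: [0.4576, -0.3171, 0.0588]
tcp_rot: [[0.124, -0.007, 0.992], [-0.992, -0.001, 0.124], [-0.0, -1.0, -0.007]]
wrist_force: [0.7, 0.1, -4.4]
gripper_width: 0.0548
```

Still hanging free, with the weight carried and about 3 mm to go.

Request:
jog_arm --pt "0 0 -0.1 0 -1" --pt "0 0 -0.2 0 -1" --pt "0 0 -0.25 0 -1" --pt "0 0 -0.3 0 -1" --pt "0 0 -0.3 0 -1"

```text
time_s: 7.5
tcp_pos: [0.4576, -0.317, 0.056]
tcp_rot: [[0.124, -0.007, 0.992], [-0.992, -0.001, 0.124], [-0.0, -1.0, -0.007]]
wrist_force: [-0.3, 0.6, -3.4]
gripper_width: 0.0542
```

Request:
jog_arm --pt "0 0 -0.05 0 -1" --pt "0 0 -0.1 0 -1" --pt "0 0 -0.1 0 -1"

```text
time_s: 7.8
tcp_pos: [0.4576, -0.317, 0.0558]
tcp_rot: [[0.124, -0.007, 0.992], [-0.992, -0.001, 0.124], [0.0, -1.0, -0.007]]
wrist_force: [-1.9, 2.2, 5.0]
gripper_width: 0.0543
```

Seated on the board. I'll release, lift clear and move to the outer end.

Request:
jog_arm --pt "0 0 0 0 -0.2" --pt "0 0 0 0 0.3" --pt "0 0 0 0 1" --pt "0 0 0 0 1" --pt "0 0 0 0 1"

```text
time_s: 8.3
tcp_pos: [0.458, -0.3174, 0.056]
tcp_rot: [[0.124, -0.006, 0.992], [-0.992, -0.002, 0.124], [0.001, -1.0, -0.006]]
wrist_force: [-0.5, -0.2, 0.4]
gripper_width: 0.085
```

Request:
jog_arm --pt "0 0 2 0 1" --pt "0 0 5 0 1" --pt "0.8 -3.5 5 0 1" --pt "0.8 -6.6 5 0 1" --pt "0.8 -6.6 5 0 1"

```text
time_s: 8.8
tcp_pos: [0.4671, -0.3879, 0.1068]
tcp_rot: [[0.122, -0.003, 0.992], [-0.992, -0.006, 0.122], [0.006, -1.0, -0.004]]
wrist_force: [-0.1, 0.3, -0.4]
gripper_width: 0.0854
```

```bash
python3 - <<'E'
from bench import arm,cams
import cv2,numpy as np
from h import *
a=cams.capture("top");b=cams.capture("side")
o=np.zeros((600,800,3),np.uint8)
o[:280]=cv2.resize(a["frame"][196:266,220:420],(800,280),interpolation=cv2.INTER_CUBIC);o[280:,:480]=cv2.resize(b["frame"][210:370,215:455][:, :],(480,320),interpolation=cv2.INTER_CUBIC);cv2.imwrite("pics/p2.png",o)
s=arm.sense();print(s["tcp_pos"],s["wrist_force"],s["time_s"],np.degrees(np.arctan2(*s["tcp_rot"][[1,0],2])),s["gripper_width"])
O=np.array([.43752,-.15902]);A=np.radians(97.);ux=np.array([np.cos(A),np.sin(A)]);uy=np.array([-ux[1],ux[0]])
hsv=cv2.cvtColor(a["frame"],cv2.COLOR_BGR2HSV);m=cv2.inRange(hsv,(15,10,135),(35,75,255));roi=np.zeros_like(m);roi[215:262,325:410]=255;m&=roi
cs,_=cv2.findContours(m,cv2.RETR_EXTERNAL,cv2.CHAIN_APPROX_NONE);k=max(cs,key=cv2.contourArea)
w=np.array([onplane(a,p[0],.048)[:2]-O for p in k]);B=np.stack([w@ux*1000+70,w@uy*1000],1)
print("stone visible x",B[:,0].min(),B[:,0].max(),"y",np.percentile(B[:,1],[0,10,90,100]),"area",cv2.contourArea(k))
for x0 in range(-110,0,15):
    q=B[(B[:,0]>x0)&(B[:,0]<x0+15)];print(x0,q[:,1].min().round(1) if len(q) else None,q[:,1].max().round(1) if len(q) else None)
E
```

```text
[ 0.46578632 -0.38365306  0.10582061] [ 0.48654956  0.47965157 -0.64921695] 8.9 7.075452674431657 0.08543477462459206
stone visible x -169.2432384631199 1.9766686378854388 y [-27.61203318 -27.06060333  26.3993076   27.21620308] area 1143.0
-110 -27.5 27.0
-95 -27.5 27.0
-80 -27.5 26.6
-65 -27.2 26.9
-50 -27.6 26.9
-35 -27.6 26.9
-20 -27.6 27.2
-5 -26.5 26.8
```

View pics/p2.png

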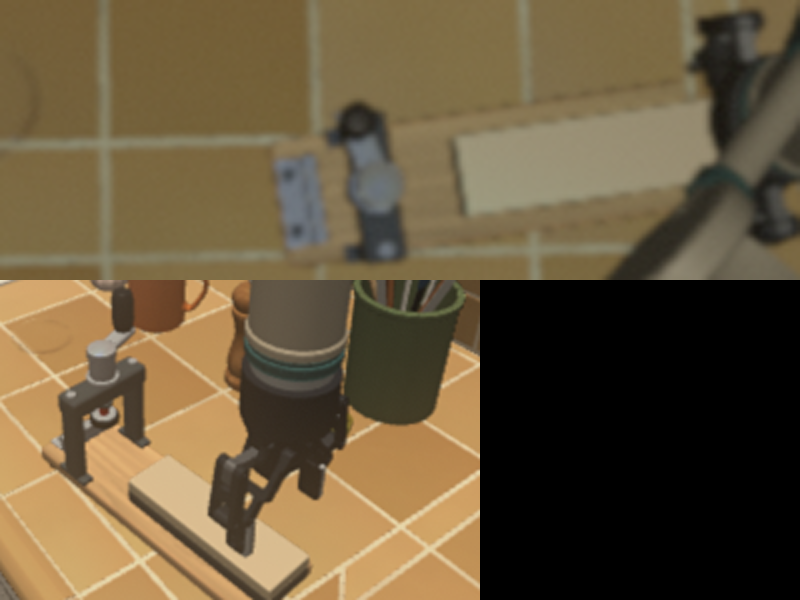

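The stone lies flat, centred (y −27.6…27) and parallel, with its inner end at about x = +3 mm. It has about 96 mm to go. Now I'll grip the outer end.

Request:
jog_arm --pt "0 0 -2 0 1" --pt "0 0 -4 0 1" --pt "0 0 -5 0 1" --pt "0 0 -5.2 0 1" --pt "0 0 -5.2 0 1"

```text
time_s: 9.4
tcp_pos: [0.4659, -0.3831, 0.0538]
tcp_rot: [[0.124, -0.006, 0.992], [-0.992, -0.0, 0.124], [-0.0, -1.0, -0.006]]
wrist_force: [-0.0, -0.5, 0.4]
gripper_width: 0.0854
```

Request:
jog_arm --pt "0 0 0 0 0.2" --pt "0 0 0 0 -0.2" --pt "0 0 0 0 -1" --pt "0 0 0 0 -1" --pt "0 0 0 0 -1" --squeeze 40

```text
time_s: 9.9
tcp_pos: [0.4663, -0.3835, 0.0549]
tcp_rot: [[0.124, -0.005, 0.992], [-0.992, -0.002, 0.124], [0.001, -1.0, -0.005]]
wrist_force: [-0.5, 1.2, 4.9]
gripper_width: 0.0551
```

Request:
jog_arm --pt "0 0 0 0 -1" --pt "0 0 0 0 -1" --pt "0 0 0 0 -1"

```text
time_s: 10.2
tcp_pos: [0.4662, -0.3835, 0.0549]
tcp_rot: [[0.124, -0.005, 0.992], [-0.992, -0.002, 0.124], [0.001, -1.0, -0.005]]
wrist_force: [-0.2, 0.8, 2.6]
gripper_width: 0.0546
```

Request:
jog_arm --pt "-0.1 0.8 0 0 -1" --pt "-0.25 2.0 0 0 -1" --pt "-0.39 3.2 0 0 -1" --pt "-0.54 4.4 0 0 -1" --pt "-0.61 5.0 0 0 -1"

```text
time_s: 10.7
tcp_pos: [0.4597, -0.3315, 0.0549]
tcp_rot: [[0.124, -0.006, 0.992], [-0.992, -0.001, 0.124], [-0.0, -1.0, -0.006]]
wrist_force: [0.3, -1.6, -1.3]
gripper_width: 0.0547
```

Request:
jog_arm --pt "-0.1 0.8 0 0 -1" --pt "-0.2 1.6 0 0 -1" --pt "-0.29 2.4 0 0 -1" --pt "-0.37 3.0 0 0 -1" --pt "-0.37 3.0 0 0 -1"

```text
time_s: 11.2
tcp_pos: [0.4557, -0.2998, 0.055]
tcp_rot: [[0.124, -0.006, 0.992], [-0.992, 0.002, 0.124], [-0.002, -1.0, -0.006]]
wrist_force: [0.5, 2.7, 0.8]
gripper_width: 0.0551
```

```bash
cat > look.py <<'E'
from bench import arm,cams
from h import *
import sys
a=cams.capture("top");b=cams.capture("side")
o=np.zeros((600,800,3),np.uint8)
o[:280]=cv2.resize(a["frame"][196:266,220:420],(800,280),interpolation=cv2.INTER_CUBIC);o[280:]=cv2.resize(b["frame"][205:325,200:500],(800,320),interpolation=cv2.INTER_CUBIC);cv2.imwrite(sys.argv[1],o)
s=arm.sense();r=s["tcp_pos"][:2]-[.43752,-.15902];A=np.radians(97.)
print(s["tcp_pos"],"force",s["wrist_force"],s["time_s"],"yaw",np.degrees(np.arctan2(*s["tcp_rot"][[1,0],2])),s["gripper_width"],"bedxy",.07+r@[np.cos(A),np.sin(A)],r@[-np.sin(A),np.cos(A)])
E
python3 look.py pics/p3.png
```

```text
[ 0.45570474 -0.2999445   0.05494595] force [0.49096465 4.88270679 2.38064946] 11.3 yaw 7.119051184864227 0.05528069386081467 bedxy -0.072090228238889 -0.0008748139566896859
```

View pics/p3.png

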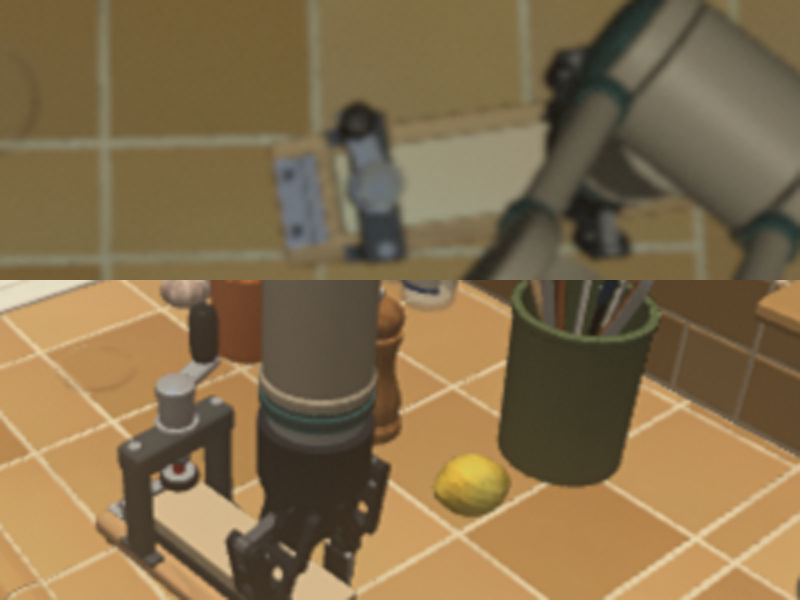

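The stone is through the arch with about 12 mm left to the stop (stop edge at column 325, stone end at column 345). The foot is clear. I'll creep in from here.

Request:
jog_arm --pt "-0.03 0.25 0 0 -1" --pt "-0.06 0.5 0 0 -1" --pt "-0.08 0.7 0 0 -1" --pt "-0.1 0.85 0 0 -1" --pt "-0.11 0.9 0 0 -1"

```text
time_s: 11.8
tcp_pos: [0.4547, -0.2911, 0.0549]
tcp_rot: [[0.124, -0.006, 0.992], [-0.992, 0.002, 0.124], [-0.003, -1.0, -0.006]]
wrist_force: [-0.9, -2.1, -0.6]
gripper_width: 0.0551
```

Request:
jog_arm --pt "-0.01 0.05 0 0 -1" --pt "-0.01 0.1 0 0 -1" --pt "-0.02 0.15 0 0 -1" --pt "-0.02 0.2 0 0 -1" --pt "-0.03 0.2 0 0 -1"

```text
time_s: 12.3
tcp_pos: [0.4544, -0.289, 0.0549]
tcp_rot: [[0.124, -0.006, 0.992], [-0.992, 0.002, 0.124], [-0.003, -1.0, -0.006]]
wrist_force: [1.2, -1.8, -0.8]
gripper_width: 0.0552
```

Request:
jog_arm --pt "-0.01 0.05 0 0 -1" --pt "-0.01 0.1 0 0 -1" --pt "-0.02 0.15 0 0 -1" --pt "-0.02 0.2 0 0 -1" --pt "-0.03 0.2 0 0 -1"

```text
time_s: 12.8
tcp_pos: [0.4546, -0.2883, 0.0551]
tcp_rot: [[0.125, -0.005, 0.992], [-0.992, -0.001, 0.125], [0.0, -1.0, -0.005]]
wrist_force: [0.7, -5.9, -3.1]
gripper_width: 0.0551
```

Request:
jog_arm --pt "-0.01 0.1 0 0 -1" --pt "-0.02 0.2 0 0 -1" --pt "-0.02 0.2 0 0 -1"

```text
time_s: 13.1
tcp_pos: [0.4549, -0.2882, 0.0554]
tcp_rot: [[0.127, -0.004, 0.992], [-0.992, -0.004, 0.127], [0.004, -1.0, -0.005]]
wrist_force: [-0.7, -7.3, -3.2]
gripper_width: 0.0549
```

The stone is home: about 96 mm of travel, and the force builds to 7 N with no more motion. I'll release and rise.

Request:
jog_arm --pt "0 0 0 0 -0.2" --pt "0 0 0 0 0.3" --pt "0 0 0 0 1" --pt "0 0 0 0 1" --pt "0 0 0 0 1"

```text
time_s: 13.6
tcp_pos: [0.4545, -0.2873, 0.0553]
tcp_rot: [[0.127, -0.005, 0.992], [-0.992, -0.003, 0.127], [0.002, -1.0, -0.005]]
wrist_force: [0.2, 0.7, -0.8]
gripper_width: 0.0853
```

Request:
jog_arm --pt "0 0 2 0 1" --pt "0 0 6 0 1" --pt "0 -3 11 0 1" --pt "0 -6 16 0 1" --pt "0 -6 21 0 1"

```text
time_s: 14.1
tcp_pos: [0.454, -0.3466, 0.2517]
tcp_rot: [[0.125, -0.006, 0.992], [-0.992, -0.003, 0.125], [0.002, -1.0, -0.006]]
wrist_force: [0.2, -0.7, -0.3]
gripper_width: 0.0856
```

```bash
python3 look.py pics/p4.png
```

```text
[ 0.45720408 -0.34881168  0.25811931] force [ 0.26280453 -0.43594251  0.30479921] 14.2 yaw 7.204728517817934 0.08518551037955238 bedxy -0.1207758898436142 0.0035924262983357425
```

View pics/p4.png

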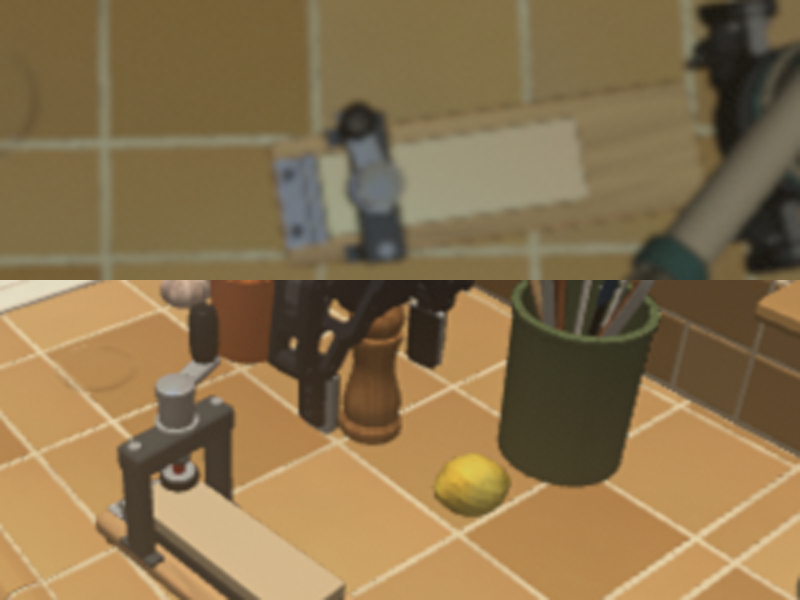

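The stone's inner end is flush with the stop plate (column ~322). The knob is at top crop (357,121) and side crop (204,333). Triangulating the knob and hub:

```bash
python3 - <<'E'
from h import *
t=dict(np.load("top0.npz"));s=dict(np.load("side0.npz"))
T=lambda x,y:(x/4+219.6,y/4+195.6)
S=lambda x,y:(x/2.6667+199.7,(y-280)/2.6667+204.7)
print("knobtop",tri(t,T(357,121),s,S(205,310)),"knob mid on planes",onplane(t,T(357,122),.19),onplane(s,S(204,333),.184))
print("hubtop",tri(t,T(377,187),s,S(175,383)),onplane(t,T(377,187),.163),onplane(s,S(175,383),.163))
O=[.43752,-.15902]
for p in(.13,.14,.15):
  pass
print("O at .163 top px crop",(proj(t,[*O,.163])-[219.6,195.6])*4,"side crop",(proj(s,[*O,.163])-[199.7,204.7])*2.6667+[0,280])
for a in(1.2,1.3,1.4,1.5):
  g=np.radians(97)-a;k=[O[0]+.04*np.cos(g),O[1]+.04*np.sin(g),.184];print(a,k,(proj(t,k[:2]+[.207])-[219.6,195.6])*4,(proj(s,k)-[199.7,204.7])*2.6667+[0,280])
E
```

```text
knobtop [ 0.47483241 -0.14453979  0.19983432] knob mid on planes [ 0.47300723 -0.14412783  0.19      ] [ 0.47211562 -0.15079566  0.184     ]
hubtop [ 0.43695446 -0.15886181  0.15673894] [ 0.43490162 -0.15729584  0.163     ] [ 0.43418857 -0.16749085  0.163     ]
O at .163 top px crop [379.66502343 182.6699602 ] side crop [172.54882988 376.28822569]
1.2 [np.float64(0.4727572602536092), np.float64(-0.14009024855368107), 0.184] [352.38292894 120.21737448] [196.77307596 326.80808968]
1.3 [np.float64(0.47447104248848826), np.float64(-0.14370267454762622), 0.184] [358.40886896 117.19552292] [201.29175103 328.0923593 ]
1.4 [np.float64(0.47581562212121303), np.float64(-0.14746814619425685), 0.184] [364.71110413 114.79263413] [205.54364856 329.61871135]
1.5 [np.float64(0.47677756455655224), np.float64(-0.15134904014557932), 0.184] [371.22750994 113.03202448] [209.48858588 331.37529252]
```

Everything agrees within about 3 mm: knob (0.474, −0.146), axis (0.437, −0.159), crank angle about 1.33 rad. Approaching the knob.

Request:
jog_arm --pt "0.4 5 0.4 0 0.3" --pt "0.8 10 0.4 0 0.3" --pt "1.2 15 0.4 0 0.3" --pt "1.7 19 0.4 0 0.3" --pt "1.7 20.3 0.4 0 0.3"

```text
time_s: 14.7
tcp_pos: [0.4733, -0.1414, 0.2616]
tcp_rot: [[0.129, 0.004, 0.992], [-0.992, -0.01, 0.129], [0.011, -1.0, 0.003]]
wrist_force: [0.1, -0.7, -0.2]
gripper_width: 0.0553
```

Request:
jog_arm --pt "0 0 0 0 0.3" --pt "0 0 0 0 0.3"

```text
time_s: 14.9
tcp_pos: [0.4729, -0.1414, 0.2612]
tcp_rot: [[0.13, 0.004, 0.992], [-0.991, -0.01, 0.13], [0.011, -1.0, 0.002]]
wrist_force: [0.5, -0.2, -0.1]
gripper_width: 0.0555
```

Request:
jog_arm --pt "0.1 -0.4 -1.5 0 0.3" --pt "0.1 -0.4 -3 0 0.3" --pt "0.1 -0.4 -4.5 0 0.3" --pt "0.1 -0.4 -6 0 0.3" --pt "0.1 -0.4 -6.8 0 0.3"

```text
time_s: 15.4
tcp_pos: [0.4732, -0.1469, 0.1916]
tcp_rot: [[0.128, 0.001, 0.992], [-0.992, -0.01, 0.128], [0.01, -1.0, -0.0]]
wrist_force: [0.7, -0.6, -0.3]
gripper_width: 0.0556
```

Request:
jog_arm --pt "0 0 0 0 0" --pt "0 0 0 0 -0.3" --pt "0 0 0 0 -1" --pt "0 0 0 0 -1" --pt "0 0 0 0 -1" --squeeze 40

```text
time_s: 15.9
tcp_pos: [0.4744, -0.1476, 0.1924]
tcp_rot: [[0.128, 0.004, 0.992], [-0.992, -0.012, 0.128], [0.012, -1.0, 0.003]]
wrist_force: [3.0, -2.2, -0.6]
gripper_width: 0.0218
```

Request:
jog_arm --pt "0 0 0 0 -1" --pt "0 0 0 0 -1" --pt "0 0 0 0 -1"

```text
time_s: 16.2
tcp_pos: [0.4744, -0.1476, 0.1924]
tcp_rot: [[0.128, 0.004, 0.992], [-0.992, -0.012, 0.128], [0.012, -1.0, 0.003]]
wrist_force: [2.3, -1.0, -2.2]
gripper_width: 0.0218
```

```bash
python3 look.py pics/p5.png
```

```text
[ 0.47442134 -0.14758944  0.1923888 ] force [ 1.49667779 -1.9373226  -1.93903934] 16.3 yaw 7.361597115000825 0.021699063523292848 bedxy 0.0768482138721098 -0.03801931849290116
```

View pics/p5.png

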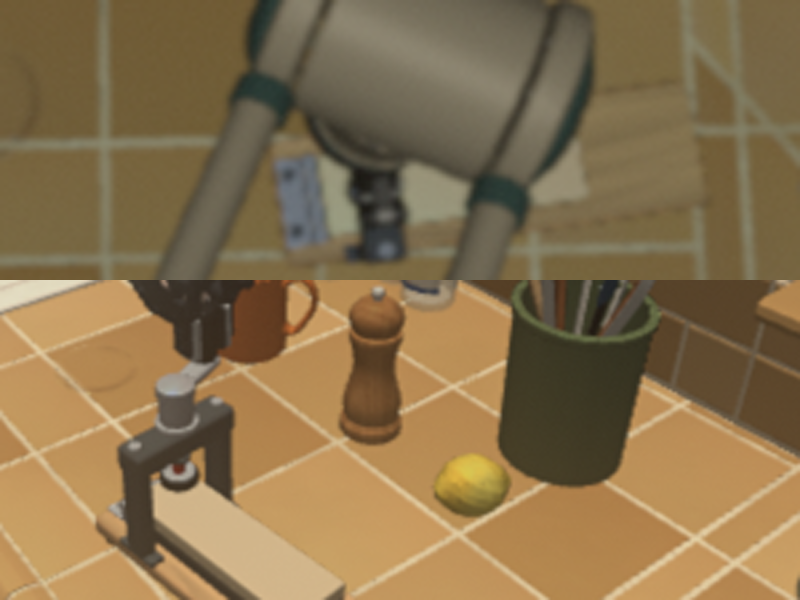

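The knob is held (width 21.7 mm). I'll start the clockwise arc, then fit the circle from the measured positions.

Request:
jog_arm --pt "0.16 -0.78 0 0 -1" --pt "0.16 -1.58 0 0 -1" --pt "0.0 -2.36 0 0 -1"

```text
time_s: 16.6
tcp_pos: [0.4767, -0.1697, 0.1925]
tcp_rot: [[0.127, 0.009, 0.992], [-0.992, -0.008, 0.127], [0.009, -1.0, 0.008]]
wrist_force: [8.6, 3.8, -4.0]
gripper_width: 0.022
```

Request:
jog_arm --pt "-0.31 -0.74 0 0 -1" --pt "-0.76 -1.4 0 0 -1"

```text
time_s: 16.8
tcp_pos: [0.4716, -0.1834, 0.1926]
tcp_rot: [[0.127, 0.015, 0.992], [-0.992, -0.006, 0.127], [0.008, -1.0, 0.014]]
wrist_force: [9.7, -0.1, -6.7]
gripper_width: 0.0215
```

The fit gives TCP circle centre (0.4374, −0.1627) with R = 39.9 mm. That makes a0 ≈ 1.31 and a ≈ 2.24 now. Continuing the arc.

Request:
jog_arm --pt "-0.78 -0.93 0 0 -1" --pt "-1.79 -1.58 0 0 -1" --pt "-2.94 -1.9 0 0 -1" --pt "-4.14 -1.87 0 0 -1" --pt "-5.27 -1.48 0 0 -1"

```text
time_s: 17.3
tcp_pos: [0.4195, -0.1992, 0.1923]
tcp_rot: [[0.126, 0.017, 0.992], [-0.992, -0.007, 0.126], [0.009, -1.0, 0.016]]
wrist_force: [5.4, -0.2, -5.3]
gripper_width: 0.0216
```

Request:
jog_arm --pt "-0.96 0.75 0 0 -1" --pt "-1.7 1.69 0 0 -1" --pt "-2.12 2.81 0 0 -1" --pt "-2.19 4.0 0 0 -1" --pt "-1.91 5.17 0 0 -1"

```text
time_s: 17.8
tcp_pos: [0.3999, -0.1487, 0.1923]
tcp_rot: [[0.127, 0.016, 0.992], [-0.992, -0.011, 0.127], [0.013, -1.0, 0.015]]
wrist_force: [3.4, -7.1, -7.5]
gripper_width: 0.0214
```

Request:
jog_arm --pt "0.59 1.05 0 0 -1" --pt "1.45 1.87 0 0 -1" --pt "2.52 2.41 0 0 -1" --pt "3.7 2.6 0 0 -1"

```text
time_s: 18.2
tcp_pos: [0.4343, -0.1231, 0.1922]
tcp_rot: [[0.128, 0.01, 0.992], [-0.992, -0.013, 0.129], [0.014, -1.0, 0.008]]
wrist_force: [-5.0, -5.4, 2.8]
gripper_width: 0.022
```

Request:
jog_arm --pt "1.06 -0.03 0 0 -1" --pt "2.01 -0.34 0 0 -1" --pt "2.85 -0.87 0 0 -1" --pt "3.53 -1.59 0 0 -1" --pt "3.94 -2.28 0 0 -1"

```text
time_s: 18.7
tcp_pos: [0.4724, -0.1436, 0.1923]
tcp_rot: [[0.128, 0.006, 0.992], [-0.992, -0.007, 0.128], [0.008, -1.0, 0.005]]
wrist_force: [-1.3, 6.2, 4.7]
gripper_width: 0.0218
```

```bash
cat > foot.py <<'E'
from bench import cams,arm
from h import *
import sys
f=cams.capture("side")["frame"];hsv=cv2.cvtColor(f,cv2.COLOR_BGR2HSV)
c=f[250:310,235:315];cv2.imwrite(sys.argv[1],cv2.resize(np.hstack([c,np.load("side0.npz")["frame"][250:310,235:315]]),None,fx=5,fy=5,interpolation=cv2.INTER_CUBIC))
for n,F in(("before",np.load("side0.npz")["frame"]),("now",f)):
    H=cv2.cvtColor(F,cv2.COLOR_BGR2HSV)[255:300,255:285];m=((H[...,0]<8)|(H[...,0]>172))&(H[...,1]>110)
    print(n,"red px",m.sum(),"rows",np.unique(np.nonzero(m)[0]+255),"cols",np.unique(np.nonzero(m)[1]+255))
s=arm.sense();r=s["tcp_pos"][:2]-[.4374,-.1627];print(s["tcp_pos"],s["wrist_force"],np.hypot(*r),"a",(np.radians(97)-np.arctan2(r[1],r[0]))%(2*np.pi)+2*np.pi)
E
python3 foot.py pics/f1.png
```

```text
before red px 5 rows [275 276 277] cols [265 266 267]
now red px 2 rows [284] cols [266 267]
[ 0.47307233 -0.14486088  0.19227525] [-1.25977242  4.32779942  3.96661799] 0.0398841985940148 a 7.512440741572181
```

View pics/f1.png

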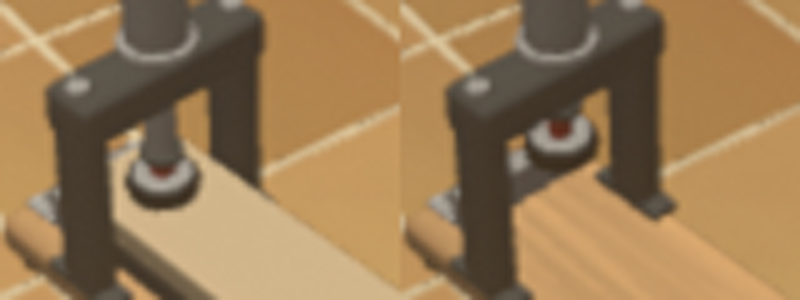

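The foot is on the stone and the red shank is part way in. At a ≈ 7.51 that is about 4 mm pressed. It needs about 0.5 rad more.

Request:
jog_arm --pt "0.25 -0.6 0 0 -1" --pt "0.38 -1.1 0 0 -1" --pt "0.41 -1.5 0 0 -1" --pt "0.42 -1.98 0 0 -1" --pt "0.42 -1.98 0 0 -1"

```text
time_s: 19.25
tcp_pos: [0.4775, -0.163, 0.1924]
tcp_rot: [[0.127, 0.007, 0.992], [-0.992, -0.005, 0.127], [0.006, -1.0, 0.007]]
wrist_force: [1.7, 4.0, 0.1]
gripper_width: 0.0218
```

```bash
python3 foot.py pics/f2.png
```

```text
before red px 5 rows [275 276 277] cols [265 266 267]
now red px 0 rows [] cols []
[ 0.47748828 -0.16301037  0.19235387] [2.50246455 4.23229497 0.00963296] 0.040089482133608106 a 7.983896618570692
```

a ≈ 7.98 rad, so about 5.8 mm pressed, which is half-way. I'll release the knob and rise.

Request:
jog_arm --pt "0 0 0 0 -0.4" --pt "0 0 0 0 0" --pt "0 0 0 0 0.3" --pt "0 0 0 0 0.3" --pt "0 0 0 0 0.3"

```text
time_s: 19.8
tcp_pos: [0.4774, -0.1631, 0.1924]
tcp_rot: [[0.127, 0.007, 0.992], [-0.992, -0.005, 0.127], [0.006, -1.0, 0.006]]
wrist_force: [0.5, -0.5, -0.7]
gripper_width: 0.0553
```

Request:
jog_arm --pt "0 0 1.5 0 0.3" --pt "0 0 4 0 0.3" --pt "0 0 7 0 0.3" --pt "0 0 10 0 0.3" --pt "0 0 12 0 0.3"

```text
time_s: 20.3
tcp_pos: [0.4779, -0.1635, 0.3146]
tcp_rot: [[0.127, 0.01, 0.992], [-0.992, -0.007, 0.127], [0.008, -1.0, 0.009]]
wrist_force: [0.7, -1.2, 0.1]
gripper_width: 0.0552
```

Request:
jog_arm --pt "-3 3 0 0 0.3" --pt "-6 7 0 0 0.3" --pt "-8 11 0 0 0.3" --pt "-10 15 0 0 0.3" --pt "-10 18 0 0 0.3"

```text
time_s: 20.8
tcp_pos: [0.3748, 0.0183, 0.3149]
tcp_rot: [[0.127, 0.009, 0.992], [-0.992, -0.007, 0.127], [0.008, -1.0, 0.008]]
wrist_force: [0.9, -0.1, -0.6]
gripper_width: 0.0554
```

```bash
python3 foot.py pics/f3.png; python3 - <<'E'
from bench import cams
from h import *
a=cams.capture("top")["frame"];b=cams.capture("side")["frame"]
o=np.zeros((600,800,3),np.uint8)
o[:300]=cv2.resize(a[140:290,160:430],(540,300),interpolation=cv2.INTER_CUBIC)[:, :].repeat(1,0) if 0 else np.pad(cv2.resize(a[140:290,160:430],(540,300)),((0,0),(0,260),(0,0)))
o[300:600,:400]=cv2.resize(b[250:310,235:315],(400,300),interpolation=cv2.INTER_CUBIC);o[300:600,400:]=cv2.resize(b[180:330,200:400],(400,300));cv2.imwrite("pics/f4.png",o)
E
```

```text
before red px 5 rows [275 276 277] cols [265 266 267]
now red px 0 rows [] cols []
[0.37584576 0.02188404 0.31504888] [ 0.21949068  2.31771299 -0.41645724] 0.19457695998140112 a 12.36666521426694
```

View pics/f4.png

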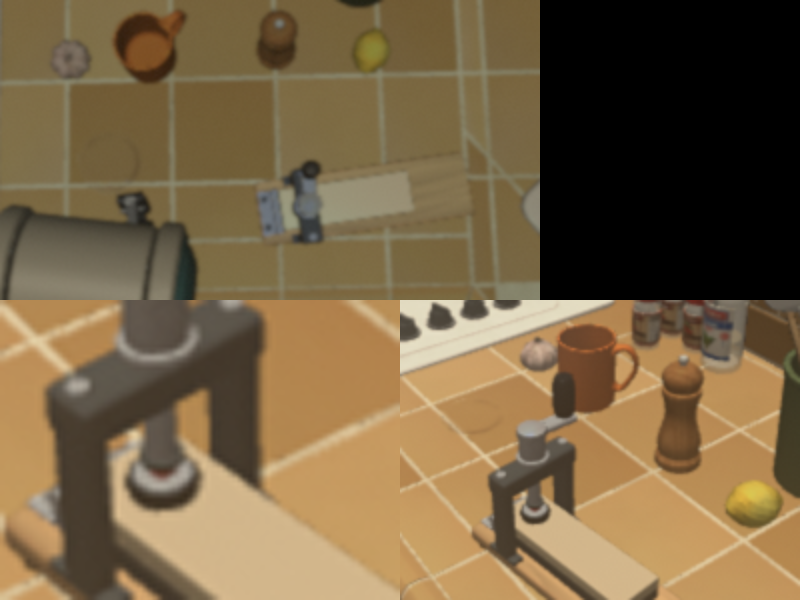

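A reddish strip of shank is still visible above the disc at (160,470), so the foot is not fully in. The stone is home under the foot, and the mug, mill, lemon and garlic are where they were. Handing in.

```bash
python3 -c "
from bench import arm
print(arm.close_job())"
```

```text
the job is handed in; nothing more can be done
None
```

The stone is clamped and ready, and I handed the job in at about 21 s of the 72 s allowed; no verdict came back.

- **Laying down:** I took the stone by its middle, laid it light side up on the open end of the bed, and let go. It touched down at about 5 N and lay centred to within 1 mm.
- **Sliding in:** I took it again by its outer end and slid it about 96 mm under the arch. It stopped moving against the end stop with about 7 N pushing, and the foot was well clear of it.
- **Clamping:** I let go and wound the crank clockwise from about 1.3 to 7.98 rad. From that angle the foot is pressed in about 5.8 mm of 12 mm, against a target of about 6 mm.

**Last checks:**
- The final picture shows the stone against the stop with the foot on it, the gripper well clear, and the mug, mill, lemon and garlic in place by eye.
- **One check disagreed:** my red-colour count of the shank found no red pixels at the end, because the strip is small and dark. The enlarged picture still shows a thin reddish strip above the foot. The half-way figure therefore rests mainly on the crank angle, good to about 0.5 mm.

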